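# Fit the quick-release coupler on the lab stand's ball

### The arm

A 6-joint arm with a two-finger parallel gripper is mounted at the origin on the work surface. World frame = base frame: x ahead of the robot, y to its left, z up, the work surface at z = 0. Lengths are in m, angles in rad, forces in N, time in s.
With the tool pointing down it reaches from about 0.35 to 0.775 m from the base axis. Payload 7.3 kg.
Tool frame: the origin (TCP) lies between the finger pads; the fingertips stand 17 mm ahead of it and the grasp point (between the pads) lies 2 mm behind it (bot.tip_extent is the distance from the TCP to the fingertips, in m); z points along the fingers, y is the line along which they close (so a half turn about z gives the same grasp; the last joint's range is limited). The gripper opens to 92 mm and grips with 3 to 60 N. Pads are 19 mm wide; open, the fingers measure 130 mm over their backs; the gripper's body (75 mm by 190 mm) begins 47 mm behind the grasp point.
Start: joints at [0.986, 0.342, 1.524, -0, 1.275, -0.146], TCP at [0.223, 0.475, 0.244] pointing down, gripper open.
Joint ranges: [-2.53, 2.53], [-0.77, 2.02], [0.04, 2.7], [-1, 4.14], [0.28, 2.66], [-3.11, 3.11]. Speed limits (rad/s): [2.57, 2.57, 3.14, 3.14, 3.14, 3.14].

### API

Orientations are given as a 3x3 rotation matrix whose columns are the frame's x, y, z axes.
In Python, from workcell import bot gives the robot as it stands.
- The arm moves only by the tool arm_command, never from a script. Its argument "series" is a list of rows, each a list of 2 entries, a list of its own where there are three numbers: the shift along the tool's x, y, z as a fraction of full scale, then the turn, a rotation vector about the tool's x, y, z as a fraction of full scale. In form: [[[tx, ty, tz], [ax, ay, az]], ...]. A call has 1 to 12 rows; each row shifts and turns the commanded pose from where the row before left it, along the tool's axes as they then stand; what a row does not reach is not made up. Full scale, the value 1, is 800 mm for a shift and 60 degrees for a turn. A row lasts 1/12 s, in which the tool goes at most 41.7 mm and 7.16 degrees, less where a joint would pass 70% of its speed; a pose out of reach is approached as far as the arm can. A call with a number of a shift or a turn outside -1 to 1 is refused whole. A call with a gripper value outside its range is refused whole. "gripper" is the opening, from 0 (shut) to 1 (fully open), set as the call begins (left out, the last holds). The fingers move at their own pace and stop on an object; the grip force is fixed at half the most. Time passes only in rows, so rows that do not move let the fingers close. It gives the time, the measured TCP pose, the force, the opening and the grip force at its end, in the units of the state.
- bot.get_obs(): the state, without advancing time (a new reading comes with each control period).
- bot.snapshot(name): name is "side" or "top"; returns a dict with "pixels" (480x640x3 uint8, blue, green, red), "intrinsics" (3x3 intrinsics, pixels), "distortion" ([k1, k2, p1, p2, k3] as OpenCV has them; the pictures are not rectified), "extrinsics" (4x4, takes a point from camera to world coordinates). Camera axes: x right, y up, looking along -z (the intrinsics and any distortion apply to the point x, -y, -z); pixel columns grow to the right and rows downward; lengths in m; the calibration is good to about 2 mm. A picture is of the moment at which its call begins. There is no depth.
- bot.hand_in(): hands the job in; it is judged then, once.
Trained networks look in a picture, given as the dict that the camera call returned (one of the last four; its "shot" number tells which), for a name from the list of things; names that differ only in an ending like _2 or _b are one class to them, and where a whole thing is asked for, a point or a joint stands for the part that bears it (a point fixed in the world has none). Each returns a list of dicts, best first, with "confidence" (0 to 1); they miss things now and then, are a little off and sometimes report something else, mostly with a low value. They report only what shows in the picture. A call takes as long as a camera call. They do not tell look-alikes from the thing itself.
- bot.spot_in(picture, thing): "location" ([x, y, z] in m, in world coordinates, good to about 4 mm: the middle of the surface that is visible of it).
- bot.outline_of(picture, thing): "pixels" (480x640 bool, what is visible of it).
- bot.pinpoint(picture, thing): "location" ([x, y, z] in m, in world coordinates, good to about 4 mm: a listed point, or the origin of a listed thing).
The state is a dict: "time": time; "qpos": joint angles; "qd": joint speeds; "tau": joint torques, N m; "ee_pos": TCP position; "tool_rot": TCP orientation; "wrist_force": force on the tool from outside, world axes, zero at the start; "ft_torque": the same for the moment, N m; "opening": finger opening in m; "grip_force": force on a finger pad.
Only numpy, scipy, OpenCV 4.12 (cv2) and the standard library are available. Lean on these libraries where they do the work, as an engineer would, in place of code of your own. Each camera call takes 0.05 s, during which the arm holds its last target. There are 200 camera calls.

### The job

Take the loose metal coupler out of its grey storage cradle, stand it upright on the open worktop and let go, then take it again the other way, by its two end faces, because the cheeks of the stand foot leave no room for fingers at its sides. Lower it, lever still raised, over the ball between the cheeks until it sits flat on the foot (either way round), then press its latch lever fully down. Do not drop the coupler, and leave the glassware where it stands.

Things in the scene. Friction and masses are not known exactly. Their poses are not given: they have to be found in the camera images.
- coupler_grip (a point): Point on the loose coupler's vertical centre line, 48 mm above its underside: grip at this height, so that the raised lever clears the hand. The coupler is a plain aluminium block, 56 mm along its x, 44 mm along its y, 60 mm high (z up), about 0.3 kg. The axes are the block's. It starts upright in the cradle, its ends (x) next to the cradle's walls, its sides (y) free for fingers.
- socket (a point): Centre of the coupler's underside, where its socket opens: a round bore 31 mm across and 40 mm deep. Axes as the block's. Seated, it lies on the foot's plate, 22 mm below the ball's centre.
- lever (a joint): Angle of the steel latch lever in the slot along the coupler's top: 0 to 0.07 rad raised at the start (its tip up to 85 mm above the underside), 0.45 rad fully down at its stop. About 3 N down on the pad moves it; it stays where it is left. Fully down, a hidden pawl catches under the ball, so it must be raised while the socket goes on.
- lever_pad (a point): Centre of the top of the lever's thumb pad, 18 x 16 mm; turns with the lever. Raised it lies 4 mm from the coupler's centre line towards its +x, 81 mm above the underside; fully down 16 mm towards +x and 66 mm up, 6 mm proud of the block's top, so a flat finger end can press it home. A straight push down at 12 mm towards +x works all the way.
- ball (a point): Centre of the steel ball, 28 mm across on a 16 mm neck, fixed on the stand foot, 34 mm above the worktop. The foot is a dark steel plate 170 x 120 x 12 mm, long along x (axes are the foot's). At each side (y) a cheek 75 mm long and 10 mm thick rises 58 mm above the plate, 54 mm clear between them; the ends (x) are open. The coupler goes on with its x along this x.
- cradle_floor (a point): Centre of the floor of the fixed grey plastic cradle, 6 mm above the worktop; axes are the cradle's. The cradle is 84 mm along x and 60 mm along y; at each end (x) an 8 mm wall rises 58 mm above the floor, 68 mm clear between them; open at both sides (y). The coupler starts standing on it. The worktop between cradle and foot is free.
- dropper_mid (a point): Middle of a small amber bottle, 32 mm across, 85 mm tall; bystander.
- beaker_mid (a point): Middle of a glass beaker, 68 mm across, 90 mm tall; bystander.
- reagent_mid (a point): Middle of a glass jar with a blue cap, 64 mm across, 120 mm tall; bystander.
Mind the look-alikes: they are no part of the job. Leave any yellow look-alike of the part that bears coupler_grip alone.

How it is judged:
By the outcome, as a careful person would: the job done as asked, in the order asked, and still so for the second after the job is handed in, with the robot touching nothing.
It also fails if it takes over 72 s, if anything falls off the work surface, if the arm or the gripper's body presses on something with over 40 N, if the wrist force passes 120 N, or if a joint passes its speed limit or range.

## Working session

There is one attempt and no reset: what is moved stays moved. The work goes in short steps, Python scripts to look and compute and a tool call to move; the robot and the scene stay as the last step left them, time stands still between calls to the robot, and variables do not carry over. Pictures are saved under pics/ and viewed, at most 10 in all, crops included, and the job is handed in when it is done.

Besides the shell and the picture viewer there is one more tool, called after "Call:" as name(argument=value, ...) on one line, values as JSON. arm_command: Moves the arm, as the interface text tells. Shift numbers are shares of 800 mm and turn numbers shares of 60 degrees, none past 1 either way. Its arguments: {"type":"object","properties":{"series":{"type":"array","items":{"type":"array"}},"gripper":{"type":"number"}},"required":["series"]}

```bash
mkdir -p pics; ls; python3 - <<'E'
from workcell import bot
import cv2,numpy as np
np.set_printoptions(precision=4,suppress=True)
o=bot.get_obs();print(o['time'],o['ee_pos'],o['tool_rot'],o['opening'],bot.tip_extent)
for n in("side","top"):
    p=bot.snapshot(n);cv2.imwrite(f"pics/{n}0.png",p["pixels"])
    print(n,p["extrinsics"],p["intrinsics"],p["distortion"])
    for t in("coupler_grip","socket","lever_pad","ball","cradle_floor","dropper_mid","beaker_mid","reagent_mid"):
        print(t,[(np.round(d["location"],4),round(d["confidence"],2)) for d in bot.pinpoint(p,t)])
E
```

```text
pics
0.0 [0.2228 0.4749 0.243 ] [[-0.9053  0.4248 -0.0009]
 [ 0.4248  0.9053 -0.0013]
 [ 0.0002 -0.0016 -1.    ]] 0.09169045441884725 0.017
side [[ 0.7405  0.4899 -0.4601  0.1229]
 [-0.672   0.5469 -0.4993 -0.5927]
 [ 0.007   0.6789  0.7342  0.8642]
 [ 0.      0.      0.      1.    ]] [[567.0887   0.     321.01  ]
 [  0.     567.0887 234.6917]
 [  0.       0.       1.    ]] [-0.0227  0.      0.      0.      0.    ]
coupler_grip [(array([ 0.5379, -0.2709,  0.0549]), 0.96), (array([ 0.5748, -0.3791,  0.0503]), 0.94)]
socket [(array([ 0.537 , -0.2744,  0.006 ]), 0.8), (array([ 0.5695, -0.3824,  0.0025]), 0.78)]
lever_pad [(array([ 0.5413, -0.272 ,  0.0833]), 0.67), (array([ 0.5744, -0.3859,  0.0827]), 0.58), (array([ 0.5365, -0.2733,  0.0074]), 0.44)]
ball [(array([0.4989, 0.2242, 0.0331]), 0.56)]
cradle_floor [(array([ 0.5341, -0.2701,  0.0044]), 0.62)]
dropper_mid [(array([0.7   , 0.013 , 0.0408]), 0.81)]
beaker_mid [(array([0.7338, 0.1834, 0.05  ]), 0.95)]
reagent_mid [(array([ 0.7094, -0.2359,  0.0598]), 0.73)]
top [[-0.0116  0.9887 -0.1492  0.4803]
 [-0.9999 -0.0119 -0.0009 -0.0715
[... 201 characters left out ...]
   ]
coupler_grip [(array([ 0.5356, -0.2724,  0.055 ]), 0.62)]
socket [(array([ 0.7089, -0.2414,  0.0599]), 0.67), (array([ 0.576 , -0.3825,  0.0001]), 0.66), (array([ 0.5374, -0.2677,  0.0067]), 0.59)]
lever_pad [(array([ 0.5747, -0.3855,  0.0813]), 0.64), (array([ 0.5418, -0.2742,  0.0815]), 0.51), (array([ 0.5361, -0.2693,  0.0085]), 0.5)]
ball [(array([0.5047, 0.2189, 0.0334]), 0.58)]
cradle_floor [(array([ 0.5346, -0.2678,  0.002 ]), 0.65)]
dropper_mid [(array([ 0.5371, -0.2723,  0.0848]), 0.6), (array([0.6997, 0.015 , 0.0483]), 0.56)]
beaker_mid [(array([0.7333, 0.1825, 0.0447]), 0.68), (array([ 0.5342, -0.2689,  0.006 ]), 0.42)]
reagent_mid [(array([ 0.7104, -0.2366,  0.0597]), 0.58)]
```

View pics/side0.png

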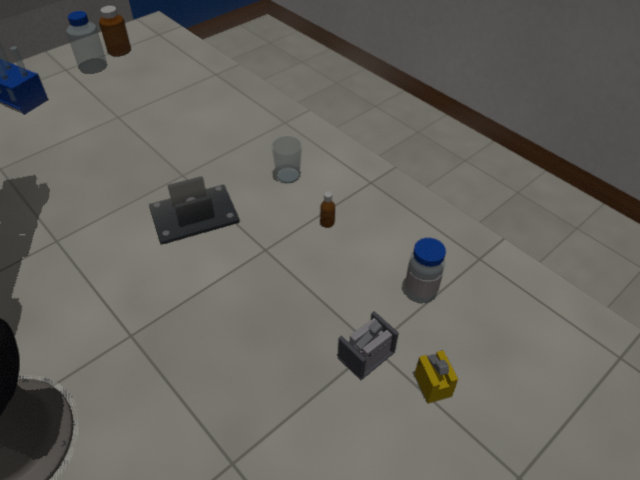

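View pics/top0.png

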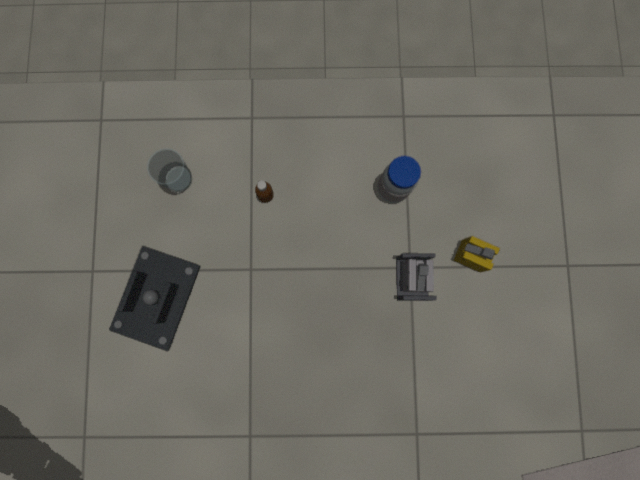

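The side view shows the cradle with the grey coupler at (367,345), the foot at (193,212) and the yellow look-alike at (437,376). In the top view the cradle is at (415,277) and the foot at (155,298), with corner screws at about (144,256), (188,271), (163,341) and (117,324).

```bash
cat > h.py <<'E'
import numpy as np,cv2
from workcell import bot
np.set_printoptions(precision=4,suppress=True)
def ray(p,uv):
    n=cv2.undistortPoints(np.array(uv,float).reshape(-1,1,2),p["intrinsics"],np.array(p["distortion"]))[:,0]
    E=p["extrinsics"]; d=np.c_[n[:,0],-n[:,1],-np.ones(len(n))]@E[:3,:3].T
    return E[:3,3],d
def at_z(p,uv,z):
    c,d=ray(p,uv); return c+d*((z-c[2])/d[:,2])[:,None]
def proj(p,P):
    E=p["extrinsics"]; c=(np.atleast_2d(P)-E[:3,3])@E[:3,:3]
    c=c*[1,-1,-1]
    return cv2.projectPoints(c,np.zeros(3),np.zeros(3),p["intrinsics"],np.array(p["distortion"]))[0][:,0]
def crop(p,cx,cy,h,s):
    im=p["pixels"][max(cy-h,0):cy+h,max(cx-h,0):cx+h]
    return cv2.resize(im,(s,s),interpolation=cv2.INTER_CUBIC)
E
python3 - <<'E'
from h import *
t=bot.snapshot("top");s=bot.snapshot("side")
im=np.vstack([np.hstack([crop(t,415,277,36,300),crop(s,368,345,36,300)]),np.hstack([crop(t,155,298,55,300),crop(s,193,210,50,300)])])
im=cv2.convertScaleAbs(im,alpha=1.8)
cv2.imwrite("pics/c1.png",im)
# plate fit by brightness
g=cv2.cvtColor(t["pixels"],cv2.COLOR_BGR2GRAY)
m=np.zeros_like(g);m[235:360,100:210]=(g[235:360,100:210]<75)
cs,_=cv2.findContours(cv2.morphologyEx(m,cv2.MORPH_CLOSE,np.ones((5,5))),0,1)
c=max(cs,key=cv2.contourArea);
w=at_z(t,c[:,0].astype(float),.012)[:,:2].astype(np.float32)
print("plate",cv2.minAreaRect(w))
for p in(s,t):
  for d in bot.outline_of(p,"coupler_grip"):
    ys,xs=np.where(d["pixels"]);print(d["confidence"],xs.mean(),ys.mean(),len(xs),cv2.minAreaRect(np.c_[xs,ys].astype(np.float32)))
w=at_z(t,[(144,256),(188,271),(163,341),(117,324)],.012);print(w,w.mean(0))
E
```

```text
plate ((0.5008816719055176, 0.21839237213134766), (0.12199249118566513, 0.1695001870393753), 70.47087860107422)
0.93 370.89846897663176 342.0934730056406 1241 ((371.0000305175781, 342.5000305175781), (38.000003814697266, 41.400001525878906), 53.130104064941406)
0.82 435.2598904443092 376.62264150943395 1643 ((435.2664489746094, 376.1423645019531), (50.26295471191406, 38.30133819580078), 64.98310089111328)
0.77 418.05461767626616 275.21847070506453 1007 ((418.0, 275.0), (32.0, 30.0), 90.0)
0.77 475.687030075188 253.61278195488723 1064 ((475.9020690917969, 253.84536743164062), (38.481624603271484, 30.2573184967041), 23.96249008178711)
[[0.5794 0.2415 0.012 ]
 [0.5499 0.1566 0.012 ]
 [0.4202 0.2002 0.012 ]
 [0.452  0.2877 0.012 ]] [0.5004 0.2215 0.012 ]
```

View pics/c1.png

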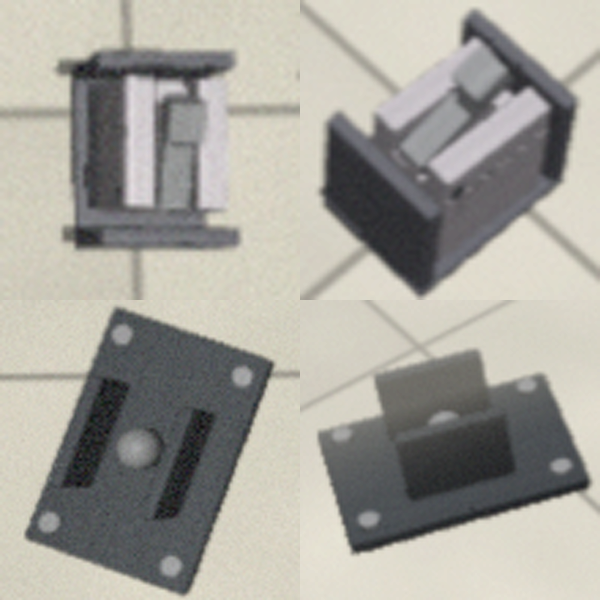

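Crops: the coupler stands in the cradle with the pad at the far (+x world) end. The foot is turned about -19° and its ball is clearly visible. Next I'll measure the coupler's top corners and the ball.

```bash
python3 - <<'E'
from h import *
t=bot.snapshot("top");s=bot.snapshot("side")
f=lambda cx,cy,h,a:[(cx-h+x*2*h/300-.5,cy-h+y*2*h/300-.5) for x,y in a]
w=at_z(t,f(415,277,36,[(127,75),(225,75),(228,210),(122,207)]),.066);print("block top",w,w.mean(0))
w=at_z(s,f(368,345,36,[(75,123),(182,42),(252,100),(135,180)]),.066);print("side",w,w.mean(0)) # approx
w=at_z(t,f(415,277,36,[(235,52),(240,245),(100,52),(68,244)]),.064);print("cradle",w)
# ball by triangulation
u=f(155,298,55,[(139,149)]);v=f(193,210,50,[(144,124)])
print("ball top-view at .034",at_z(t,u,.034))
print("ball pix", proj(t,[.5005,.2205,.034]),u, proj(s,[.5005,.2205,.034]),v)
g=cv2.cvtColor(t["pixels"],cv2.COLOR_BGR2GRAY)
b=g[285:312,137:165].astype(int);print(b[::2,::2])
E
```

```text
block top [[ 0.5635 -0.2517  0.066 ]
 [ 0.563  -0.2938  0.066 ]
 [ 0.5054 -0.2923  0.066 ]
 [ 0.5072 -0.2472  0.066 ]] [ 0.5348 -0.2712  0.066 ]
side [[ 0.5026 -0.2523  0.066 ]
 [ 0.5615 -0.2538  0.066 ]
 [ 0.5623 -0.2917  0.066 ]
 [ 0.5019 -0.2863  0.066 ]] [ 0.5321 -0.271   0.066 ]
cradle [[ 0.573  -0.2992  0.064 ]
 [ 0.4906 -0.2972  0.064 ]
 [ 0.5738 -0.2409  0.064 ]
 [ 0.492  -0.224   0.064 ]]
ball top-view at .034 [[0.5009 0.2192 0.034 ]]
ball pix [[149.7694 297.352 ]] [(150.46666666666667, 297.1333333333333)] [[191.151  203.2091]] [(190.5, 200.83333333333334)]
[[26 25 21 40 44 46 45 43 48 50 43 45 43 46]
 [11 17 16 42 49 49 48 47 48 51 48 47 49 47]
 [22 21 28 48 42 45 47 46 46 42 50 48 47 40]
 [19 19 35 49 52 60 65 64 56 39 32 44 52 42]
 [22 23 44 53 67 76 76 74 69 55 39 40 44 49]
 [21 35 48 56 76 82 82 81 71 66 47 35 44 45]
 [24 45 45 66 81 84 95 85 78 64 42 29 41 49]
 [28 48 44 61 76 82 87 83 74 63 44 43 49 51]
 [37 48 47 50 73 77 78 74 67 53 33 39 47 44]
 [45 49 50 48 54 63 65 61 54 39 35 43 50 33]
 [45 44 46 44 46 46 47 53 44 45 44 44 50 27]
 [44 47 49 44 43 47 44 50 45 49 49 48 44 24]
 [44 48 47 45 51 46 49 51 46 41 50 52 35 21]
 [44 45 46 49 47 44 49 50 52 43 48 46 25 17]]
```

Call:
arm_command(series=[[[0, 0, 0], [0, 0, -0.098]], [[0, 0, 0], [0, 0, -0.098]], [[0, 0, 0], [0, 0, -0.098]], [[0, 0, 0], [0, 0, -0.098]], [[-0.019, -0.042, 0.005], [0, 0, 0]], [[-0.019, -0.042, 0.005], [0, 0, 0]], [[-0.019, -0.042, 0.005], [0, 0, 0]], [[-0.019, -0.042, 0.005], [0, 0, 0]], [[-0.019, -0.042, 0.005], [0, 0, 0]], [[-0.019, -0.042, 0.005], [0, 0, 0]], [[-0.019, -0.042, 0.005], [0, 0, 0]], [[-0.019, -0.042, 0.005], [0, 0, 0]]], gripper=1)

```text
time: 2.2
ee_pos: [0.3373, 0.2016, 0.2118]
tool_rot: [[-1.0, 0.028, 0.001], [0.028, 1.0, 0.0], [-0.001, 0.0, -1.0]]
wrist_force: [0.9, 0.8, 0.1]
opening: 0.0918
grip_force: 0.0
```

Call:
arm_command(series=[[[-0.019, -0.042, 0.005], [0, 0, 0]], [[-0.019, -0.042, 0.005], [0, 0, 0]], [[-0.019, -0.042, 0.005], [0, 0, 0]], [[-0.019, -0.042, 0.005], [0, 0, 0]], [[-0.019, -0.042, 0.005], [0, 0, 0]], [[-0.019, -0.042, 0.005], [0, 0, 0]], [[-0.019, -0.042, 0.005], [0, 0, 0]], [[-0.019, -0.042, 0.005], [0, 0, 0]], [[-0.019, -0.042, 0.005], [0, 0, 0]], [[-0.019, -0.042, 0.005], [0, 0, 0]], [[-0.019, -0.042, 0.005], [0, 0, 0]], [[-0.019, -0.042, 0.005], [0, 0, 0]]])

```text
time: 3.2
ee_pos: [0.5083, -0.207, 0.1635]
tool_rot: [[-1.0, 0.029, 0.0], [0.029, 1.0, 0.0], [-0.0, 0.0, -1.0]]
wrist_force: [0.2, -0.0, 0.3]
opening: 0.0918
grip_force: 0.0
```

```bash
cat >> h.py <<'E'
def to(x,y,z,yaw,o=None):
    "shift (fractions, tool axes) and z-turn (fraction) to the TCP target; yaw in deg of tool y, tool pointing down"
    from scipy.spatial.transform import Rotation as Ro
    o=o or bot.get_obs();R=np.array(o['tool_rot']);a=np.radians(yaw)
    yt=np.array([np.cos(a),np.sin(a),0]);zt=np.array([0,0,-1.]);T=np.c_[np.cross(yt,zt),yt,zt]
    rv=Ro.from_matrix(R.T@T).as_rotvec(degrees=True)/60
    d=np.array([x,y,z])-o['ee_pos']
    print("t",round(o['time'],2),"pos",o['ee_pos'],"F",np.array(o['wrist_force']),"op",round(o['opening'],4),"grip",round(o['grip_force'],1))
    print("shift now-axes",R.T@d/.8,"turn",rv,"shift after turn",T.T@d/.8)
E
python3 -c "
from h import *
to(.535,-.271,.16,88.5)"
```

```text
t 3.2 pos [ 0.5083 -0.207   0.1635] F [ 0.2226 -0.0095  0.2935] op 0.0918 grip 0.0
shift now-axes [-0.0356 -0.079   0.0044] turn [ 0.0001  0.0002 -0.0024] shift after turn [-0.0354 -0.0791  0.0044]
```

Call:
arm_command(series=[[[-0.018, -0.039, 0.002], [0, 0, -0.002]], [[-0.018, -0.04, 0.002], [0, 0, 0]], [[0, 0, 0.02], [0, 0, 0]], [[0, 0, 0], [0, 0, 0]]])

```text
time: 3.53
ee_pos: [0.534, -0.27, 0.1415]
tool_rot: [[-1.0, 0.029, -0.003], [0.029, 1.0, 0.003], [0.004, 0.002, -1.0]]
wrist_force: [0.1, 1.3, -0.4]
opening: 0.0919
grip_force: 0.0
```

```bash
python3 - <<'E'
from h import *
to(.535,-.271,.052,88.5)
s=bot.snapshot("side");t=bot.snapshot("top")
o=bot.get_obs();p=np.array(o['ee_pos'])
im=np.hstack([crop(s,368,330,55,400),crop(t,415,277,55,400)])
cv2.imwrite("pics/c2.png",cv2.convertScaleAbs(im,alpha=1.8))
E
```

```text
t 3.53 pos [ 0.534  -0.27    0.1415] F [ 0.0577  1.2851 -0.3668] op 0.0919 grip 0.0
shift now-axes [-0.0017 -0.0014  0.1119] turn [ 0.0023 -0.0034 -0.0024] shift after turn [-0.0013 -0.0012  0.1119]
```

View pics/c2.png

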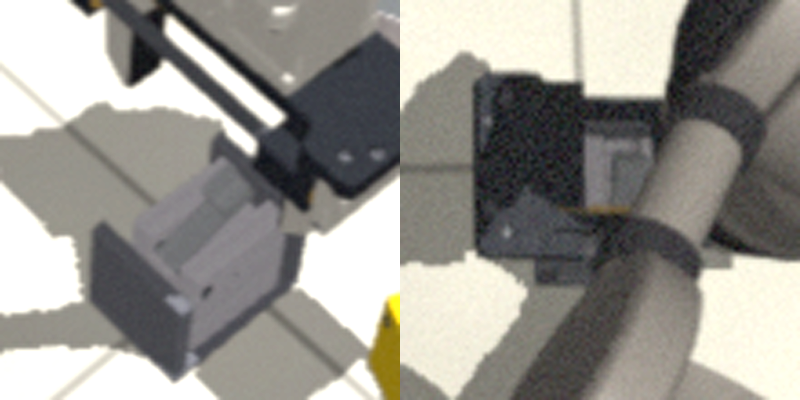

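The open hand straddles the coupler, fingers either side in y: one at crop (125,50), the other at (285,170). Descending.

Call:
arm_command(series=[[[-0.001, -0.001, 0.02], [0, 0, -0.002]], [[0, 0, 0.025], [0, 0, 0]], [[0, 0, 0.025], [0, 0, 0]], [[0, 0, 0.02], [0, 0, 0]], [[0, 0, 0.012], [0, 0, 0]], [[0, 0, 0.01], [0, 0, 0]], [[0, 0, 0], [0, 0, 0]]])

```text
time: 4.22
ee_pos: [0.5354, -0.2689, 0.0542]
tool_rot: [[-1.0, 0.023, -0.001], [0.023, 1.0, 0.001], [0.001, 0.001, -1.0]]
wrist_force: [-1.0, 0.6, -1.5]
opening: 0.0916
grip_force: 0.0
```

Call:
arm_command(series=[[[0, 0, 0], [0, 0, 0]], [[0, 0, 0], [0, 0, 0]], [[0, 0, 0], [0, 0, 0]], [[0, 0, 0], [0, 0, 0]], [[0, 0, 0], [0, 0, 0]], [[0, 0, 0], [0, 0, 0]]], gripper=0.4)

```text
time: 4.72
ee_pos: [0.5359, -0.2699, 0.0552]
tool_rot: [[-1.0, 0.024, 0.001], [0.024, 1.0, -0.0], [-0.001, -0.0, -1.0]]
wrist_force: [-0.1, -0.2, 0.6]
opening: 0.0564
grip_force: 0.0
```

Call:
arm_command(series=[[[0, -0.001, 0.003], [0, 0, 0]], [[0, 0, 0], [0, 0, 0]], [[0, 0, 0], [0, 0, 0]], [[0, 0, 0], [0, 0, 0]], [[0, 0, 0], [0, 0, 0]], [[0, 0, 0], [0, 0, 0]]], gripper=0)

```text
time: 5.22
ee_pos: [0.5355, -0.2705, 0.0522]
tool_rot: [[-1.0, 0.024, -0.001], [0.024, 1.0, 0.001], [0.001, 0.001, -1.0]]
wrist_force: [0.2, -1.0, -2.8]
opening: 0.044
grip_force: 29.9
```

Call:
arm_command(series=[[[0, 0, -0.005], [0, 0, 0]], [[0, 0, -0.015], [0, 0, 0]], [[0, 0, -0.025], [0, 0, 0]], [[0, 0, -0.03], [0, 0, 0]], [[0, 0, -0.03], [0, 0, 0]], [[0, 0.01, -0.01], [0, 0, 0]], [[0.005, 0.02, 0], [0, 0, 0]], [[0.01, 0.03, 0], [0, 0, 0]], [[0.01, 0.04, 0], [0, 0, 0]], [[0.01, 0.04, 0], [0, 0, 0]], [[0.01, 0.04, 0], [0, 0, 0]], [[0.01, 0.04, 0], [0, 0, 0]]])

```text
time: 6.22
ee_pos: [0.4949, -0.0916, 0.1445]
tool_rot: [[-1.0, 0.024, -0.0], [0.024, 1.0, 0.0], [0.0, 0.0, -1.0]]
wrist_force: [0.4, 0.4, -3.9]
opening: 0.0443
grip_force: 29.9
```

Call:
arm_command(series=[[[0.005, 0.035, 0], [0, 0, 0]], [[0, 0.025, 0], [0, 0, 0]], [[0, 0.015, 0], [0, 0, 0]], [[0, 0.005, 0], [0, 0, 0.03]], [[0, 0, 0], [0, 0, 0.06]], [[0, 0, 0], [0, 0, 0.08]], [[0, 0, 0], [0, 0, 0.07]], [[0, 0, 0], [0, 0, 0.04]], [[0, 0, 0], [0, 0, 0.02]], [[0, 0, 0], [0, 0, 0]], [[0, 0, 0], [0, 0, 0]]])

```text
time: 7.13
ee_pos: [0.4935, -0.0296, 0.1445]
tool_rot: [[-0.944, 0.331, 0.0], [0.331, 0.944, 0.0], [-0.0, 0.0, -1.0]]
wrist_force: [-0.5, -0.7, -2.9]
opening: 0.0436
grip_force: 29.9
```

```bash
python3 -c "
from h import *
o=bot.get_obs();to(o['ee_pos'][0],o['ee_pos'][1],.046,70.6)
s=bot.snapshot('side');t=bot.snapshot('top')
for p in (s,t):
  for n in('coupler_grip','socket','lever_pad'):print(n,[(d['location'],d['confidence']) for d in bot.pinpoint(p,n)])
c=proj(s,o['ee_pos'])[0].astype(int);print(c)
cv2.imwrite('pics/c3.png',cv2.convertScaleAbs(crop(s,c[0],c[1],70,560),alpha=1.8))
"
```

```text
t 7.13 pos [ 0.4935 -0.0296  0.1445] F [-0.5378 -0.676  -2.8608] op 0.0436 grip 29.9
shift now-axes [ 0.     -0.      0.1231] turn [0.     0.     0.0013] shift after turn [0.     0.     0.1231]
coupler_grip [([0.5747, -0.382, 0.0463], 0.72), ([0.495, -0.0271, 0.1467], 0.67), ([0.7326, 0.1807, 0.0466], 0.25)]
socket [([0.574, -0.3806, 0.0005], 0.85), ([0.4933, -0.032, 0.1003], 0.62)]
lever_pad [([0.5715, -0.3858, 0.0819], 0.75)]
coupler_grip [([0.5686, -0.3837, 0.0432], 0.86)]
socket [([0.5737, -0.3807, 0.0017], 0.59), ([0.7364, 0.1826, 0.0463], 0.59)]
lever_pad [([0.5741, -0.3876, 0.0798], 0.47)]
[257 234]
```

View pics/c3.png

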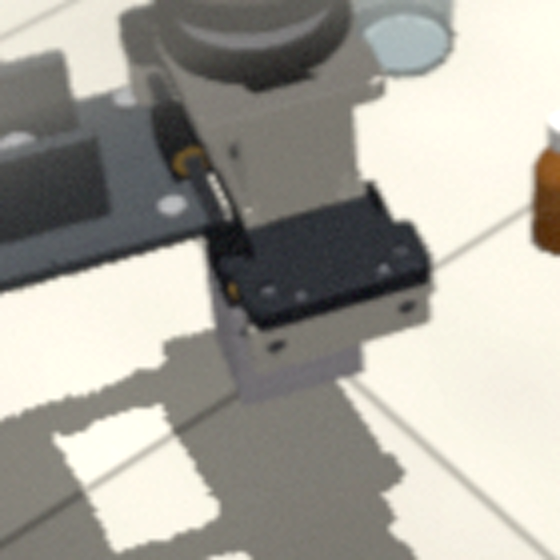

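The coupler hangs upright in the hand over free worktop, its bottom edge near (300,395) in the crop. Lowering.

Call:
arm_command(series=[[[0, 0, 0.02], [0, 0, 0]], [[0, 0, 0.03], [0, 0, 0]], [[0, 0, 0.03], [0, 0, 0]], [[0, 0, 0.025], [0, 0, 0]], [[0, 0, 0.01], [0, 0, 0]], [[0, 0, 0.004], [0, 0, 0]], [[0, 0, 0], [0, 0, 0]], [[0, 0, 0.002], [0, 0, 0]], [[0, 0, 0], [0, 0, 0]], [[0, 0, 0], [0, 0, 0]]])

```text
time: 8.37
ee_pos: [0.4942, -0.0296, 0.0486]
tool_rot: [[-0.943, 0.332, 0.002], [0.332, 0.943, -0.0], [-0.002, 0.0, -1.0]]
wrist_force: [-0.2, 0.5, -3.1]
opening: 0.0439
grip_force: 29.9
```

Call:
arm_command(series=[[[0, 0, 0.001], [0, 0, 0]], [[0, 0, 0.001], [0, 0, 0]], [[0, 0, 0], [0, 0, 0]]])

```text
time: 8.62
ee_pos: [0.4936, -0.0295, 0.0463]
tool_rot: [[-0.943, 0.332, 0.0], [0.332, 0.943, 0.0], [-0.0, 0.0, -1.0]]
wrist_force: [-0.8, -0.1, -3.6]
opening: 0.044
grip_force: 29.9
```

Call:
arm_command(series=[[[0, 0, 0.001], [0, 0, 0]], [[0, 0, 0], [0, 0, 0]], [[0, 0, 0], [0, 0, 0]]])

```text
time: 8.87
ee_pos: [0.4936, -0.0295, 0.0461]
tool_rot: [[-0.943, 0.332, 0.001], [0.332, 0.943, -0.0], [-0.001, 0.0, -1.0]]
wrist_force: [-2.2, 0.2, 5.3]
opening: 0.0437
grip_force: 29.9
```

Call:
arm_command(series=[[[0, 0, 0], [0, 0, 0]], [[0, 0, 0], [0, 0, 0]], [[0, 0, 0], [0, 0, 0]], [[0, 0, 0], [0, 0, 0]], [[0, 0, 0], [0, 0, 0]], [[0, 0, 0], [0, 0, 0]], [[0, 0, -0.01], [0, 0, 0]], [[0, 0, -0.02], [0, 0, 0]], [[0, 0, -0.03], [0, 0, 0]], [[0, 0, -0.03], [0, 0, 0]], [[0, 0, -0.02], [0, 0, 0]]], gripper=1)

```text
time: 9.78
ee_pos: [0.4941, -0.0296, 0.1359]
tool_rot: [[-0.943, 0.332, 0.002], [0.332, 0.943, -0.0], [-0.002, 0.0, -1.0]]
wrist_force: [0.3, 0.4, -0.3]
opening: 0.0914
grip_force: 0.0
```

Call:
arm_command(series=[[[0, 0, 0], [0, 0, 0.1]], [[0, 0, 0], [0, 0, 0.1]], [[0, 0, 0], [0, 0, 0.1]], [[0, 0, 0], [0, 0, 0.1]], [[0, 0, 0], [0, 0, 0.1]], [[0, 0, 0], [0, 0, 0.1]], [[0, 0, 0], [0, 0, 0.1]], [[0, 0, 0], [0, 0, 0.1]], [[0, 0, 0], [0, 0, 0.1]], [[0, 0, 0], [0, 0, 0.1]], [[0, 0, 0], [0, 0, 0.1]], [[0, 0, 0], [0, 0, 0.1]]])

```text
time: 10.78
ee_pos: [0.4935, -0.0295, 0.1339]
tool_rot: [[0.029, 1.0, 0.0], [1.0, -0.029, 0.0], [0.0, 0.0, -1.0]]
wrist_force: [0.6, -0.3, 0.2]
opening: 0.0918
grip_force: 0.0
```

Call:
arm_command(series=[[[0, 0, 0], [0, 0, 0.1]], [[0, 0, 0], [0, 0, 0.1]], [[0, 0, 0], [0, 0, 0.1]], [[0, 0, 0], [0, 0, 0]], [[0, 0, 0], [0, 0, 0]]])

```text
time: 11.2
ee_pos: [0.4936, -0.0295, 0.1337]
tool_rot: [[0.329, 0.944, 0.0], [0.944, -0.329, -0.0], [0.0, 0.0, -1.0]]
wrist_force: [0.2, -0.3, 0.3]
opening: 0.0917
grip_force: 0.0
```

```bash
python3 -c "
from h import *
to(.4936,-.0295,.046,-19.4)
s=bot.snapshot('side');t=bot.snapshot('top')
for p in (s,t):
  for n in('coupler_grip','socket','lever_pad'):print(n,[(d['location'],d['confidence']) for d in bot.pinpoint(p,n)])
c=proj(s,[.494,-.03,.05])[0].astype(int)
d=proj(t,[.494,-.03,.05])[0].astype(int);print(c,d)
cv2.imwrite('pics/c4.png',cv2.convertScaleAbs(np.hstack([crop(s,c[0],c[1],50,400),crop(t,d[0],d[1],50,400)]),alpha=1.8))
"
```

```text
t 11.2 pos [ 0.4936 -0.0295  0.1337] F [ 0.1768 -0.3259  0.2564] op 0.0917 grip 0.0
shift now-axes [ 0.     -0.      0.1097] turn [ 0.0004 -0.0001  0.0033] shift after turn [0.0001 0.     0.1097]
coupler_grip [([0.5756, -0.3805, 0.0463], 0.82), ([0.496, -0.0297, 0.0476], 0.56), ([0.7003, 0.012, 0.0424], 0.37)]
socket [([0.5741, -0.3854, 0.0025], 0.85), ([0.4966, -0.0315, 0.0016], 0.82)]
lever_pad [([0.4957, -0.0341, 0.0772], 0.75), ([0.5736, -0.3868, 0.0816], 0.68)]
coupler_grip [([0.5708, -0.3858, 0.0476], 0.91), ([0.5071, 0.2214, 0.0355], 0.3)]
socket [([0.5737, -0.3817, -0.0018], 0.84)]
lever_pad [([0.5748, -0.387, 0.0802], 0.59)]
[262 268] [285 299]
```

View pics/c4.png

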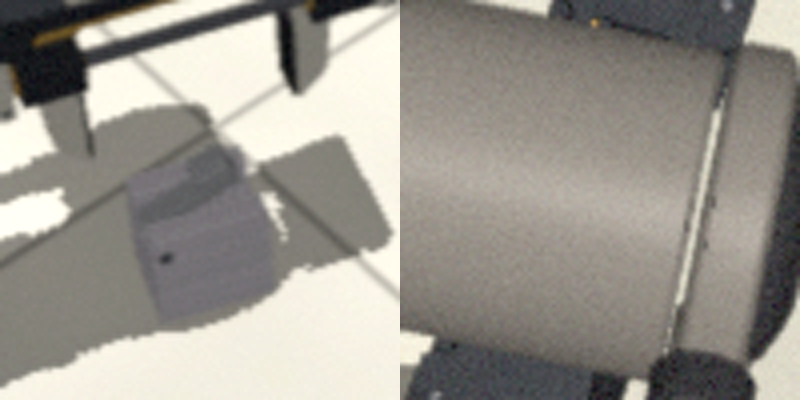

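The coupler stands upright at crop (205,240), lever raised, with the fingers lined up beyond its ends. Descending and gripping it by the end faces.

Call:
arm_command(series=[[[0, 0, 0.015], [0, 0, 0]], [[0, 0, 0.025], [0, 0, 0]], [[0, 0, 0.025], [0, 0, 0]], [[0, 0, 0.025], [0, 0, 0]], [[0, 0, 0.014], [0, 0, 0]], [[0, 0, 0.005], [0, 0, 0]], [[0, 0, 0], [0, 0, 0]], [[0, 0, 0], [0, 0, 0]]])

```text
time: 12.27
ee_pos: [0.4939, -0.0296, 0.0465]
tool_rot: [[0.332, 0.943, 0.001], [0.943, -0.332, -0.0], [0.0, 0.0, -1.0]]
wrist_force: [0.1, 0.4, 0.5]
opening: 0.0919
grip_force: 0.0
```

Call:
arm_command(series=[[[0, 0, 0], [0, 0, 0]], [[0, 0, 0], [0, 0, 0]], [[0, 0, 0], [0, 0, 0]], [[0, 0, 0], [0, 0, 0]], [[0, 0, 0], [0, 0, 0]], [[0, 0, 0], [0, 0, 0]], [[0, 0, 0], [0, 0, 0]], [[0, 0, 0], [0, 0, 0]]], gripper=0)

```text
time: 12.93
ee_pos: [0.4935, -0.0295, 0.0463]
tool_rot: [[0.332, 0.943, -0.0], [0.943, -0.332, 0.0], [0.0, -0.0, -1.0]]
wrist_force: [-2.7, -0.5, 3.0]
opening: 0.0555
grip_force: 29.9
```

```bash
python3 -c "
from h import *
to(.5005,.2205,.15,-19.4)
for k in range(2):
  s=bot.snapshot('side');t=bot.snapshot('top')
  for p in (s,t):
    for n in('ball',):print(n,[(d['location'],d['confidence']) for d in bot.pinpoint(p,n)])
"
```

```text
t 12.93 pos [ 0.4935 -0.0295  0.0463] F [-2.7389 -0.4763  2.9982] op 0.0555 grip 29.9
shift now-axes [ 0.2977 -0.0954 -0.1297] turn [-0.0001 -0.0001  0.0003] shift after turn [ 0.2977 -0.0955 -0.1297]
ball [([0.5002, 0.2262, 0.032], 0.71)]
ball [([0.504, 0.2196, 0.0345], 0.58)]
ball [([0.4988, 0.224, 0.0292], 0.89)]
ball [([0.5059, 0.219, 0.0344], 0.74)]
```

Call:
arm_command(series=[[[0, 0, -0.005], [0, 0, 0]], [[0, 0, -0.02], [0, 0, 0]], [[0, 0, -0.03], [0, 0, 0]], [[0, 0, -0.03], [0, 0, 0]], [[0, 0, -0.025], [0, 0, 0]], [[0.01, -0.003, -0.01], [0, 0, 0]], [[0.02, -0.006, 0], [0, 0, 0]], [[0.03, -0.01, 0], [0, 0, 0]], [[0.04, -0.012, 0], [0, 0, 0]], [[0.04, -0.013, 0], [0, 0, 0]], [[0.04, -0.013, 0], [0, 0, 0]], [[0.04, -0.013, 0], [0, 0, 0]]])

```text
time: 14.33
ee_pos: [0.4982, 0.1571, 0.141]
tool_rot: [[0.332, 0.943, -0.002], [0.943, -0.332, -0.0], [-0.001, -0.002, -1.0]]
wrist_force: [1.1, -1.2, -3.1]
opening: 0.0559
grip_force: 29.9
```

Call:
arm_command(series=[[[0.035, -0.01, 0], [0, 0, 0]], [[0.023, -0.008, 0], [0, 0, 0]], [[0.013, -0.005, 0], [0, 0, 0]], [[0.006, -0.002, 0], [0, 0, 0]], [[0, 0, 0.01], [0, 0, 0]], [[0, 0, 0.01], [0, 0, 0]], [[0, 0, 0], [0, 0, 0]], [[0, 0, 0], [0, 0, 0]], [[0, 0, 0], [0, 0, 0]]])

```text
time: 15.08
ee_pos: [0.5008, 0.2189, 0.126]
tool_rot: [[0.333, 0.943, -0.0], [0.943, -0.333, -0.0], [-0.0, -0.0, -1.0]]
wrist_force: [0.7, 0.2, -3.3]
opening: 0.0555
grip_force: 29.9
```

```bash
python3 - <<'E'
from h import *
to(.5005,.2205,.121,-19.4)
s=bot.snapshot('side');t=bot.snapshot('top');o=bot.get_obs()
np.savez('hold.npz',s=s["pixels"],ee=o['ee_pos'])
p=np.array(o['ee_pos']);R=np.array(o['tool_rot'])
# predicted coupler edges: block x=tool y, block y= tool x ; underside 46mm below TCP
im=cv2.convertScaleAbs(s["pixels"],alpha=1.8);c=proj(s,p)[0].astype(int)
f=8;x0,y0=c[0]-45,c[1]-35;big=cv2.resize(im[y0:y0+70,x0:x0+90],None,fx=f,fy=f,interpolation=cv2.INTER_CUBIC)
B=lambda x,y,z:p+R[:,1]*x+R[:,0]*y+[0,0,z-.046]
def ln(P,col):
    q=((proj(s,np.array(P))-[x0,y0]+.5)*f).round().astype(int);cv2.polylines(big,[q.reshape(-1,1,2)],True,col,1)
for z in(0,.06): ln([B(.028,.022,z),B(.028,-.022,z),B(-.028,-.022,z),B(-.028,.022,z)],(0,0,255))
ca,sa=np.cos(np.radians(-19.4)),np.sin(np.radians(-19.4))
F=lambda x,y,z:np.array([.5005+ca*x-sa*y,.2205+sa*x+ca*y,z])
ln([F(.085,.06,.012),F(.085,-.06,.012),F(-.085,-.06,.012),F(-.085,.06,.012)],(0,255,0))
ln([F(.0375,-.037,.07),F(-.0375,-.037,.07),F(-.0375,-.037,.012),F(.0375,-.037,.012)],(0,255,0))
cv2.imwrite('pics/c5.png',big)
# ball from the start pictures
g=cv2.cvtColor(cv2.imread('pics/top0.png'),cv2.COLOR_BGR2GRAY).astype(float)
w=np.clip(g[289:307,139:161]-55,0,20);yy,xx=np.mgrid[289:307,139:161]
u=[((w*xx).sum()/w.sum(),(w*yy).sum()/w.sum())];print("ball top",u,at_z(t,u,.036))
E
```

```text
t 15.08 pos [0.5008 0.2189 0.126 ] F [ 0.719   0.1885 -3.3465] op 0.0555 grip 29.9
shift now-axes [ 0.0018 -0.001   0.0062] turn [-0.0003  0.0003 -0.0011] shift after turn [ 0.0018 -0.001   0.0062]
ball top [(np.float64(148.98771390960948), np.float64(297.0293988591487))] [[0.5011 0.2213 0.036 ]]
```

View pics/c5.png

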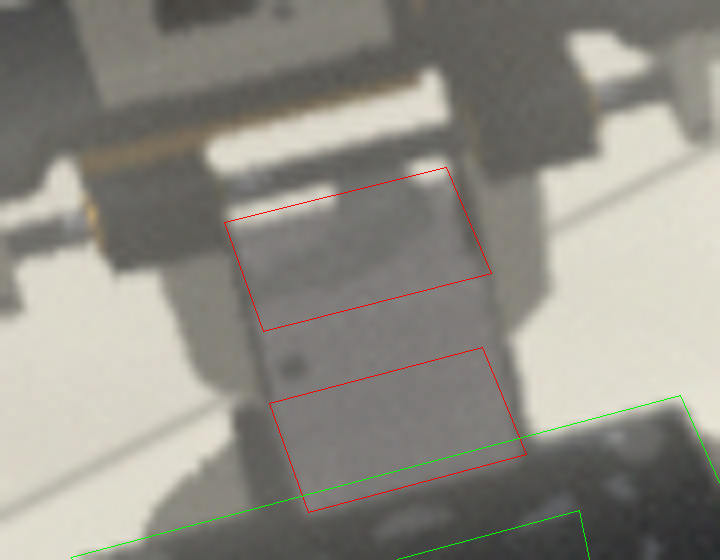

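The predicted coupler outline (red) matches the picture to about half a pixel. The plate's far edge lies about one pixel nearer than predicted. I'll refine the foot pose with an edge fit in both cameras, and use the held coupler to check the side camera.

```bash
cat > fit.py <<'E'
from h import *
from scipy.optimize import least_squares
from scipy.ndimage import map_coordinates,gaussian_filter
def box(x,y,yaw,z0,z1,lx,ly):
    c,s=np.cos(yaw),np.sin(yaw)
    return np.array([[x+c*a-s*b,y+s*a+c*b,z] for z in(z0,z1) for a in(-lx/2,lx/2) for b in(-ly/2,ly/2)])
def edges(g,p,B,n=40,rng=4):
    h=cv2.convexHull(proj(p,B).astype(np.float32))[:,0];out=[]
    ctr=h.mean(0)
    for a,b in zip(h,np.roll(h,-1,0)):
        L=np.linalg.norm(b-a)
        if L<8: continue
        t=(b-a)/L;nn=np.array([t[1],-t[0]]);nn*=np.sign(nn@((a+b)/2-ctr))
        for f in np.linspace(.1,.9,n):
            q=a+(b-a)*f;r=np.arange(-rng,rng+.01,.25)
            v=map_coordinates(g,[q[1]+nn[1]*r,q[0]+nn[0]*r],order=1)
            d=np.gradient(v);k=d.argmax()   # brighter outside
            if d[k]>3 and 1<k<len(r)-2: out.append((q+nn*r[k],nn))
    return out
def fit(views,x0,z0,z1,lx,ly):
    x=np.array(x0,float)
    for it in range(5):
        E=[(p,edges(g,p,box(*x,z0,z1,lx,ly))) for g,p in views]
        def res(v):
            out=[]
            for p,e in E:
                h=cv2.convexHull(proj(p,box(*v,z0,z1,lx,ly)).astype(np.float32)).astype(float)[:,0]
                for q,nn in e:
                    # signed distance along the normal of the best matching hull edge
                    best=9
                    for a,b in zip(h,np.roll(h,-1,0)):
                        t=(b-a)/max(np.linalg.norm(b-a),1e-9);m=np.array([t[1],-t[0]])
                        if abs(m@nn)>.98:
                            d=(q-a)@m
                            if abs(d)<abs(best): best=d
                    out.append(best)
            return np.array(out)
        r=least_squares(res,x,loss='soft_l1',f_scale=.4,x_scale=[.001,.001,.01],diff_step=1e-3);x=r.x
    return x,np.median(np.abs(res(x))),len(res(x))
E
python3 - <<'E'
from fit import *
t=bot.snapshot('top');s=bot.snapshot('side')
gg=lambda im:gaussian_filter(cv2.cvtColor(im,cv2.COLOR_BGR2GRAY).astype(float),.7)
T=gg(cv2.imread('pics/top0.png'));S=gg(cv2.imread('pics/side0.png'))
x0=[.5005,.2205,np.radians(-19.4)]
for n,v in(("top",[(T,t)]),("side",[(S,s)]),("both",[(T,t),(S,s)])):
    x,m,k=fit(v,x0,0,.012,.17,.12);print(n,x[:2],np.degrees(x[2]),m,k)
E
```

```text
top [0.5015 0.2196] -19.589695396843105 0.25455472291634673 160
side [0.5006 0.2214] -19.586677074008765 0.25538552889423827 136
both [0.5012 0.2203] -19.882195468133798 0.47729533188485745 297
```

Call:
arm_command(series=[[[0.0025, -0.001, 0.003], [0, 0, 0.002]], [[0, 0, 0.007], [0, 0, 0]], [[0, 0, 0.01], [0, 0, 0]], [[0, 0, 0.01], [0, 0, 0]], [[0, 0, 0.006], [0, 0, 0]], [[0, 0, 0], [0, 0, 0]], [[0, 0, 0], [0, 0, 0]], [[0, 0, 0], [0, 0, 0]]])

```text
time: 15.95
ee_pos: [0.5008, 0.222, 0.0974]
tool_rot: [[0.334, 0.943, 0.0], [0.943, -0.334, 0.0], [0.0, 0.0, -1.0]]
wrist_force: [0.4, 0.5, -3.2]
opening: 0.0554
grip_force: 29.9
```

Call:
arm_command(series=[[[0, 0, 0.003], [0, 0, 0]], [[0, 0, 0.003], [0, 0, 0]], [[0, 0, 0], [0, 0, 0]], [[0, 0, 0], [0, 0, 0]]])

```text
time: 16.28
ee_pos: [0.5005, 0.222, 0.0925]
tool_rot: [[0.334, 0.943, -0.0], [0.943, -0.334, 0.0], [0.0, -0.0, -1.0]]
wrist_force: [-0.0, -0.6, -3.1]
opening: 0.0557
grip_force: 29.9
```

Call:
arm_command(series=[[[0, 0, 0.002], [0, 0, 0]], [[0, 0, 0.002], [0, 0, 0]], [[0, 0, 0], [0, 0, 0]], [[0, 0, 0], [0, 0, 0]]])

```text
time: 16.62
ee_pos: [0.5005, 0.2219, 0.0892]
tool_rot: [[0.334, 0.943, -0.0], [0.943, -0.334, 0.0], [-0.0, -0.0, -1.0]]
wrist_force: [1.3, 0.8, -3.2]
opening: 0.0559
grip_force: 29.9
```

Call:
arm_command(series=[[[-0.001, 0.0005, 0.002], [0, 0, 0]], [[0, 0, 0.002], [0, 0, 0]], [[0, 0, 0], [0, 0, 0]], [[0, 0, 0], [0, 0, 0]]])

```text
time: 16.95
ee_pos: [0.5006, 0.221, 0.086]
tool_rot: [[0.334, 0.943, -0.0], [0.943, -0.334, -0.0], [-0.0, -0.0, -1.0]]
wrist_force: [-0.4, 0.1, -3.1]
opening: 0.0558
grip_force: 29.9
```

Call:
arm_command(series=[[[0, 0, 0.002], [0, 0, 0]], [[0, 0, 0.002], [0, 0, 0]], [[0, 0, 0], [0, 0, 0]], [[0, 0, 0], [0, 0, 0]]])

```text
time: 17.28
ee_pos: [0.5006, 0.2211, 0.0828]
tool_rot: [[0.334, 0.943, -0.0], [0.943, -0.334, -0.0], [-0.0, -0.0, -1.0]]
wrist_force: [0.1, 0.1, -3.7]
opening: 0.0558
grip_force: 29.9
```

Call:
arm_command(series=[[[0, 0, 0.002], [0, 0, 0]], [[0, 0, 0.002], [0, 0, 0]], [[0, 0, 0], [0, 0, 0]], [[0, 0, 0], [0, 0, 0]]])

```text
time: 17.62
ee_pos: [0.5006, 0.2211, 0.0796]
tool_rot: [[0.334, 0.943, -0.0], [0.943, -0.334, 0.0], [-0.0, -0.0, -1.0]]
wrist_force: [0.4, 0.0, -2.9]
opening: 0.0559
grip_force: 29.9
```

Call:
arm_command(series=[[[0, 0, 0.003], [0, 0, 0]], [[0, 0, 0.003], [0, 0, 0]], [[0, 0, 0.003], [0, 0, 0]], [[0, 0, 0], [0, 0, 0]], [[0, 0, 0], [0, 0, 0]]])

```text
time: 18.03
ee_pos: [0.5006, 0.221, 0.0723]
tool_rot: [[0.334, 0.943, -0.0], [0.943, -0.334, -0.0], [-0.0, -0.0, -1.0]]
wrist_force: [-0.8, -0.3, -2.9]
opening: 0.0561
grip_force: 29.9
```

Ball is in the bore with no contact force. Continuing to the plate, 14 mm to go.

Call:
arm_command(series=[[[0, 0, 0.004], [0, 0, 0]], [[0, 0, 0.004], [0, 0, 0]], [[0, 0, 0.004], [0, 0, 0]], [[0, 0, 0.003], [0, 0, 0]], [[0, 0, 0], [0, 0, 0]], [[0, 0, 0], [0, 0, 0]]])

```text
time: 18.53
ee_pos: [0.5006, 0.2211, 0.0603]
tool_rot: [[0.334, 0.943, -0.0], [0.943, -0.334, -0.0], [-0.0, -0.0, -1.0]]
wrist_force: [0.2, -0.7, -2.2]
opening: 0.0558
grip_force: 29.9
```

Call:
arm_command(series=[[[0, 0, 0.001], [0, 0, 0]], [[0, 0, 0.001], [0, 0, 0]], [[0, 0, 0], [0, 0, 0]]])

```text
time: 18.78
ee_pos: [0.5006, 0.2211, 0.0589]
tool_rot: [[0.334, 0.943, -0.0], [0.943, -0.334, 0.0], [0.0, -0.0, -1.0]]
wrist_force: [-0.5, 0.2, -3.6]
opening: 0.0558
grip_force: 29.9
```

Call:
arm_command(series=[[[0, 0, 0.001], [0, 0, 0]], [[0, 0, 0.0005], [0, 0, 0]], [[0, 0, 0], [0, 0, 0]], [[0, 0, 0], [0, 0, 0]]])

```text
time: 19.12
ee_pos: [0.5008, 0.2211, 0.0583]
tool_rot: [[0.334, 0.943, 0.001], [0.943, -0.334, 0.0], [0.0, 0.0, -1.0]]
wrist_force: [-2.1, 0.4, 4.9]
opening: 0.0561
grip_force: 29.9
```

Call:
arm_command(series=[[[0, 0, 0], [0, 0, 0]], [[0, 0, 0], [0, 0, 0]], [[0, 0, 0], [0, 0, 0]], [[0, 0, 0], [0, 0, 0]], [[0, 0, 0], [0, 0, 0]], [[0, 0, 0], [0, 0, 0]], [[0, 0, -0.01], [0, 0, 0]], [[0, 0, -0.02], [0, 0, 0]], [[0, 0, -0.03], [0, 0, 0]], [[0, 0, -0.03], [0, 0, 0]], [[0, 0, -0.015], [0, 0, 0]], [[0, 0, 0], [0, 0, 0]]], gripper=1)

```text
time: 20.12
ee_pos: [0.5025, 0.2217, 0.1454]
tool_rot: [[0.334, 0.943, 0.006], [0.943, -0.334, 0.002], [0.004, 0.005, -1.0]]
wrist_force: [0.6, 0.3, -0.3]
opening: 0.0916
grip_force: 0.0
```

Call:
arm_command(series=[[[0, 0.015, 0], [0, 0, 0]], [[0, 0, 0], [0, 0, 0]], [[0, 0, 0], [0, 0, 0]], [[0, 0, 0], [0, 0, 0]], [[0, 0, 0], [0, 0, 0]], [[0, 0, 0], [0, 0, 0]], [[0, 0, 0], [0, 0, 0]], [[0, 0, 0], [0, 0, 0]], [[0, 0, 0], [0, 0, 0]], [[0, 0, 0], [0, 0, 0]], [[0, 0, 0], [0, 0, 0]], [[0, 0, 0], [0, 0, 0]]], gripper=0)

```text
time: 21.12
ee_pos: [0.512, 0.2171, 0.1417]
tool_rot: [[0.334, 0.943, 0.0], [0.943, -0.334, 0.0], [0.0, 0.0, -1.0]]
wrist_force: [-0.7, -0.0, -0.1]
opening: 0.0164
grip_force: 0.0
```

```bash
python3 -c "
from h import *
to(.5006+.012*.943,.2211-.012*.334,.095,-19.5)
s=bot.snapshot('side')
for n in('coupler_grip','socket','lever_pad'):print(n,[(d['location'],d['confidence']) for d in bot.pinpoint(s,n)])
c=proj(s,[.5,.221,.07])[0].astype(int)
cv2.imwrite('pics/c6.png',cv2.convertScaleAbs(crop(s,c[0],c[1],50,500),alpha=1.8))
"
```

```text
t 21.12 pos [0.512  0.2171 0.1417] F [-0.7076 -0.0201 -0.0807] op 0.0164 grip 0.0
shift now-axes [-0.     -0.0001  0.0584] turn [ 0.     -0.0001 -0.    ] shift after turn [-0.     -0.0001  0.0584]
coupler_grip [([0.5015, 0.2222, 0.0608], 0.84), ([0.5727, -0.379, 0.0475], 0.61)]
socket [([0.5756, -0.3848, 0.0032], 0.69), ([0.7089, -0.2342, 0.0573], 0.57)]
lever_pad [([0.5052, 0.2168, 0.092], 0.58), ([0.5756, -0.3851, 0.0827], 0.48)]
```

View pics/c6.png

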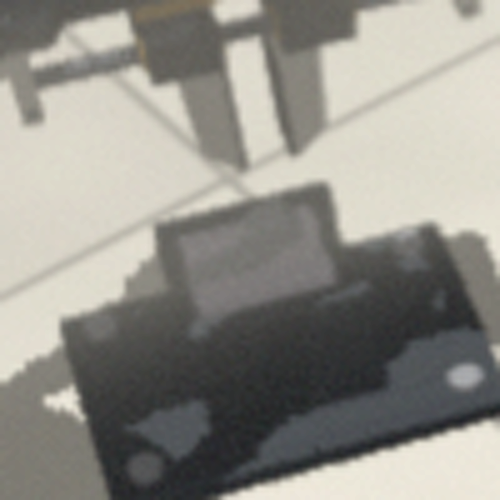

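The coupler sits between the cheeks (block at crop (255,260), lever still raised). The fingers are still closing above it. Finish closing, then press.

Call:
arm_command(series=[[[0, 0, 0.01], [0, 0, 0]], [[0, 0, 0.01], [0, 0, 0]], [[0, 0, 0.008], [0, 0, 0]], [[0, 0, 0], [0, 0, 0]], [[0, 0, 0], [0, 0, 0]], [[0, 0, 0], [0, 0, 0]]], gripper=0)

```text
time: 21.82
ee_pos: [0.5121, 0.2171, 0.1192]
tool_rot: [[0.334, 0.943, -0.0], [0.943, -0.334, 0.0], [-0.0, -0.0, -1.0]]
wrist_force: [0.1, 0.2, -0.1]
opening: 0.0007
grip_force: 0.0
```

Call:
arm_command(series=[[[0, 0, 0.004], [0, 0, 0]], [[0, 0, 0.004], [0, 0, 0]], [[0, 0, 0.004], [0, 0, 0]], [[0, 0, 0.004], [0, 0, 0]], [[0, 0, 0.004], [0, 0, 0]], [[0, 0, 0.004], [0, 0, 0]], [[0, 0, 0.003], [0, 0, 0]], [[0, 0, 0], [0, 0, 0]], [[0, 0, 0], [0, 0, 0]]])

```text
time: 22.57
ee_pos: [0.5115, 0.2171, 0.0973]
tool_rot: [[0.334, 0.943, -0.001], [0.943, -0.334, -0.0], [-0.0, -0.001, -1.0]]
wrist_force: [0.4, 0.6, 1.0]
opening: 0.0
grip_force: 0.5
```

Call:
arm_command(series=[[[0, 0, 0.001], [0, 0, 0]], [[0, 0, 0.001], [0, 0, 0]], [[0, 0, 0.001], [0, 0, 0]], [[0, 0, 0], [0, 0, 0]], [[0, 0, 0], [0, 0, 0]]])

```text
time: 22.98
ee_pos: [0.5121, 0.217, 0.0954]
tool_rot: [[0.334, 0.943, 0.0], [0.943, -0.334, 0.0], [0.0, 0.0, -1.0]]
wrist_force: [1.6, -1.5, 3.2]
opening: 0.0003
grip_force: 1.5
```

Call:
arm_command(series=[[[0, 0, 0.001], [0, 0, 0]], [[0, 0, 0], [0, 0, 0]], [[0, 0, 0], [0, 0, 0]]])

```text
time: 23.23
ee_pos: [0.5123, 0.217, 0.095]
tool_rot: [[0.334, 0.943, 0.001], [0.943, -0.334, 0.0], [0.0, 0.001, -1.0]]
wrist_force: [0.9, -2.5, 5.7]
opening: 0.0005
grip_force: 3.2
```

Call:
arm_command(series=[[[0, 0, 0.001], [0, 0, 0]], [[0, 0, 0.001], [0, 0, 0]], [[0, 0, 0], [0, 0, 0]], [[0, 0, 0], [0, 0, 0]]])

```text
time: 23.57
ee_pos: [0.5125, 0.2171, 0.0947]
tool_rot: [[0.334, 0.943, 0.002], [0.943, -0.334, 0.0], [0.001, 0.002, -1.0]]
wrist_force: [-1.1, -3.5, 15.4]
opening: 0.0005
grip_force: 7.8
```

Hard stop: 15 N with z barely changing, at the expected height of about 0.095. A little more pressure to make sure, then retreat and inspect.

Call:
arm_command(series=[[[0, 0, 0.001], [0, 0, 0]], [[0, 0, 0.001], [0, 0, 0]], [[0, 0, 0], [0, 0, 0]], [[0, 0, 0], [0, 0, 0]]])

```text
time: 23.9
ee_pos: [0.5127, 0.2172, 0.0944]
tool_rot: [[0.334, 0.943, 0.003], [0.943, -0.334, 0.001], [0.002, 0.003, -1.0]]
wrist_force: [-4.5, -3.9, 25.4]
opening: 0.0004
grip_force: 12.4
```

Call:
arm_command(series=[[[0, 0, -0.005], [0, 0, 0]], [[0, 0, -0.01], [0, 0, 0]], [[0, 0, -0.03], [0, 0, 0]], [[0, 0, -0.04], [0, 0, 0]], [[0, 0, -0.04], [0, 0, 0]], [[-0.03, 0, -0.02], [0, 0, 0]], [[-0.04, 0, 0], [0, 0, 0]], [[-0.04, 0, 0], [0, 0, 0]], [[-0.04, 0, 0], [0, 0, 0]], [[-0.04, 0, 0], [0, 0, 0]], [[-0.03, 0, 0], [0, 0, 0]], [[0, 0, 0], [0, 0, 0]]])

```text
time: 24.9
ee_pos: [0.4512, 0.0485, 0.207]
tool_rot: [[0.337, 0.942, -0.003], [0.942, -0.337, -0.001], [-0.001, -0.003, -1.0]]
wrist_force: [0.5, 0.3, -0.0]
opening: 0.0003
grip_force: 0.0
```

```bash
python3 -c "
from h import *
s=bot.snapshot('side');t=bot.snapshot('top')
for p in(s,t):
  for n in('coupler_grip','lever_pad','beaker_mid','dropper_mid','reagent_mid'):print(n,[(d['location'],d['confidence']) for d in bot.pinpoint(p,n)])
c=proj(s,[.5,.221,.06])[0].astype(int);d=proj(t,[.5,.221,.06])[0].astype(int)
cv2.imwrite('pics/c7.png',cv2.convertScaleAbs(np.hstack([crop(s,c[0],c[1],45,400),crop(t,d[0],d[1],45,400)]),alpha=1.8))
"
```

```text
coupler_grip [([0.5755, -0.3821, 0.0473], 0.58), ([0.5054, 0.2211, 0.0584], 0.48)]
lever_pad [([0.5751, -0.387, 0.0809], 0.59), ([0.5158, 0.2114, 0.0756], 0.45)]
beaker_mid [([0.7339, 0.1799, 0.0493], 0.63)]
dropper_mid [([0.7017, 0.0122, 0.0433], 0.77)]
reagent_mid [([0.7104, -0.2372, 0.0576], 0.65)]
coupler_grip [([0.57, -0.3852, 0.0439], 0.96), ([0.5022, 0.2191, 0.0643], 0.77)]
lever_pad [([0.5762, -0.3849, 0.0824], 0.78), ([0.5154, 0.2117, 0.0766], 0.53)]
beaker_mid [([0.7337, 0.18, 0.0464], 0.62)]
dropper_mid [([0.6976, 0.0102, 0.0441], 0.5)]
reagent_mid [([0.7087, -0.2365, 0.0602], 0.91)]
```

View pics/c7.png

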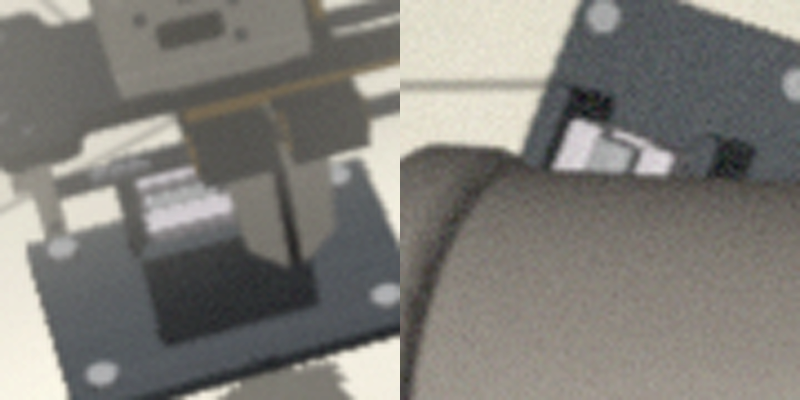

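The coupler sits level between the cheeks. The lever pad measures about 17 mm towards +x and 0.076 m up, which matches fully down. The glassware hasn't moved and the arm is clear.

```bash
python3 -c "
from workcell import bot
print(bot.hand_in())"
```

```text
the job is handed in; nothing more can be done
None
```

The coupler was taken from the cradle, stood on the worktop, regripped by its end faces, seated flat over the ball, and its lever pressed fully down; I handed the job in at about 25 s, with the arm clear and the glassware where it stood.

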